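Line up the samples and hold the reference vial over them

TASK

For a colour comparison, fill the white three-hole rack: stand the two loose blue-capped vials in its two empty end holes, fully down and let go. Then draw the white-capped reference vial out of its orange stand and hold it over the middle of the row, tipped halfway (about 45 degrees) between upright and lying with its cap the higher end, at least 5 cm above the caps below, and finish while still holding it there, still. Leave the vial in the middle hole and everything else on the cart where it is.

Things in the scene. Friction and masses are not known exactly. Their poses are not given: they have to be found in the camera images.
- rack: white block 40 x 132 x 24 mm on an aluminium foot 54 x 150 x 4 mm (top at 28 mm), fixed to the cart. Origin: centre of its underside; y axis along its row of three round holes, 24 mm wide, 21 mm deep, 45 mm apart, the middle one at the rack's centre
- rack_hole0 (a point): point on the centre of the floor of the end (-y of the rack's own frame, starts empty) hole of the rack, 7 mm above the rack's underside and 21 mm below its top
- rack_hole1 (a point): point on the centre of the floor of the middle (starts filled) hole of the rack, 7 mm above the rack's underside and 21 mm below its top
- rack_hole2 (a point): point on the centre of the floor of the other end (+y of the rack's own frame, starts empty) hole of the rack, 7 mm above the rack's underside and 21 mm below its top
- stand: orange block 44 x 44 x 28 mm on a dark round steel foot 72 mm in diameter and 6 mm thick (top at 34 mm), fixed to the cart; one upright round hole 24 mm wide and 23 mm deep in its centre, floor 11 mm above the underside. Origin: centre of its underside
- vial_amber: glass vial 19 mm in diameter, 52 mm tall with its blue cap (grip 15 to 47 mm above its underside); pale amber contents, starts loose and upright (within about 5 degrees) on the cart, 14 g. Origin: centre of its underside; z axis: along the vial to the cap
- vial_brown: glass vial 19 mm in diameter, 52 mm tall with its blue cap (grip 15 to 47 mm above its underside); brown contents, starts loose and upright (within about 5 degrees) on the cart, 14 g. Origin: centre of its underside; z axis: along the vial to the cap
- vial_mid: glass vial 19 mm in diameter, 52 mm tall with its blue cap (grip 15 to 47 mm above its underside); colourless contents, starts in the middle hole of the rack, its underside 7 mm above the cart. Origin: centre of its underside; z axis: along the vial to the cap
- vial_ref: glass vial 19 mm in diameter, 52 mm tall with its white cap (grip 15 to 47 mm above its underside); amber contents; the reference, starts upright in the orange stand, its underside 11 mm above the cart and its upper 29 mm out of the block, about 10 to 20 g. Origin: centre of its underside; z axis: along the vial to the cap
- beaker: bystander: clear plastic beaker, 51 mm in diameter, 66 mm tall. Origin: centre of its underside
- timer: bystander: white countdown timer 62 x 62 x 18 mm lying flat. Origin: centre of its underside
- union_fitting: bystander: small steel tube union 18 x 39 x 20 mm, lying. Origin: centre of its underside
- ptfe_spool: bystander: white roll of tape, 50 mm in diameter, 13 mm high, lying flat. Origin: centre of its underside
- pen_blue: bystander: blue pen 143 mm long, 8 mm thick, lying along its y axis. Origin: centre of its underside
- screwdriver_blue: bystander: small blue screwdriver 115 mm long, lying along its y axis. Origin: centre of its underside

How it is judged:
On the way, in this order (a step that is already met when the one before it is completed fails the run):
1. both loose vials stand let go in the end holes of the rack, the middle one still in its place and the reference still in its stand ((horizontal distance between vial_amber and rack_hole0 below 0.006 m or horizontal distance between vial_amber and rack_hole2 below 0.006 m) and z of each of vial_amber, vial_brown, vial_mid in the frame of rack below 0.012 m and angle between each of vial_amber, vial_brown, vial_mid's own z axis and vertical below 0.3 rad and (horizontal distance between vial_brown and rack_hole0 below 0.006 m or horizontal distance between vial_brown and rack_hole2 below 0.006 m) and horizontal distance between vial_mid and rack_hole1 below 0.006 m and contact force between the fingers and vial_amber below 0.05 N and contact force between the fingers and vial_brown below 0.05 N and horizontal distance between vial_ref and stand below 0.008 m and z of vial_ref in the frame of stand below 0.018 m), for 0.2 s.
2. the reference vial is gripped and out of its stand (z of vial_ref in the frame of stand above 0.036 m and contact force between the fingers and vial_ref above 0.5 N), for 0.1 s.
At the end, for the whole second after the job is handed in: Blue-capped vials seated in the rack: under 6 mm off hole centre, underside under 12 mm above the rack's, tilt under 0.3 rad. Reference gripped, still, touching nothing else, underside over 110 mm up and within 80 mm sideways of the rack's centre, tilted 30 to 60 degrees, cap up ((horizontal distance between vial_amber and rack_hole0 below 0.006 m or horizontal distance between vial_amber and rack_hole2 below 0.006 m) and z of each of vial_amber, vial_brown, vial_mid in the frame of rack below 0.012 m and angle between each of vial_amber, vial_brown, vial_mid's own z axis and vertical below 0.3 rad and (horizontal distance between vial_brown and rack_hole0 below 0.006 m or horizontal distance between vial_brown and rack_hole2 below 0.006 m) and horizontal distance between vial_mid and rack_hole1 below 0.006 m and height (world z) of vial_ref above 0.11 m and angle between vial_ref's own z axis and vertical between 0.52 and 1.05 rad and horizontal distance between vial_ref and rack below 0.08 m and contact force between the fingers and vial_ref above 0.5 N and linear speed of vial_ref below 0.03 m/s and angular speed of vial_ref below 0.3 rad/s and contact force between vial_ref and rack below 0.05 N and contact force between vial_ref and vial_amber below 0.05 N and contact force between vial_ref and vial_brown below 0.05 N and contact force between vial_ref and vial_mid below 0.05 N); the arm keeps its last pose, push and grip.
It fails at once if a bystander (beaker, timer, fitting, tape, pen or screwdriver) is moved more than 25 mm (distance of any of beaker, timer, union_fitting, ptfe_spool, pen_blue, screwdriver_blue from where it was at the start of the episode above 0.025 m).
It fails at once if the vial in the middle hole is lifted out or knocked over (z of vial_mid in the frame of rack above 0.02 m or angle between vial_mid's own z axis and vertical above 0.35 rad).
It also fails if it takes over 72 s, if anything falls off the work surface, if the arm or the gripper's body presses on something with over 40 N, if the wrist force passes 120 N, or if a joint passes its speed limit or range.

ROBOT

A 6-joint arm with a two-finger parallel gripper is mounted at the origin on a cart in front of the work surface, level with it; the furniture and walls round the work are solid. World frame = base frame: x ahead of the robot, y to its left, z up, the work surface at z = 0. Lengths are in m, angles in rad, forces in N, time in s.
With the tool pointing down it reaches from about 0.275 to 0.85 m from the base axis. Payload 19 kg.
Tool frame: the origin (TCP) lies at the centre of the arm's flange, where the gripper is bolted on; the fingertips stand 173 mm ahead of it and the grasp point (between the pads) lies 155 mm ahead of it; z points along the fingers, y is the line along which they close (so a half turn about z gives the same grasp; the last joint's range is limited). The gripper opens to 85 mm and grips with 20 to 120 N. Pads are 22 mm wide; open, the fingers measure 114 mm over their backs; the gripper's body (76 mm by 85 mm) begins 54 mm behind the grasp point. The pads swing forward as they close: fully open they stand 13 mm farther back than shut.
Start: joints at [1.145, 0.15, 1.437, -0, 1.554, -0.134], TCP at [0.165, 0.551, 0.405] pointing down, gripper open.
Joint ranges: [-2.8, 2.8], [-0.68, 2.1], [0.12, 2.68], [-1.39, 4.53], [0.16, 2.79], [-2.81, 2.81]. Speed limits (rad/s): [1.89, 1.89, 2.22, 3.01, 3.01, 3.01].

INTERFACE

Orientations are given as a unit quaternion [w, x, y, z].
In Python, from bench import telemetry, eyes, sign_off gives the robot as it stands.
- The arm moves only by the tool apply_moves, never from a script. Its argument "deltas" is a list of rows, each an object of numbers: "claw": the finger opening in m, from 0 to 0.0854; "dx", "dy", "dz": the shift along the tool's x, y, z in m; "rx", "ry", "rz": the turn, a rotation vector about the tool's x, y, z in degrees. A call has exactly 5 rows; each row is the pose to reach, as a shift and turn from the pose commanded when the call began, along the tool's axes at that moment; what a row does not reach only later rows make up. A row lasts 1/8 s, in which the tool goes at most 62.5 mm and 10.7 degrees, less where a joint would pass 70% of its speed; a pose out of reach is approached as far as the arm can. A call with a gripper value outside its range is refused whole. The fingers move at their own pace and stop on an object; "force" is the grip in N (left out, the last holds). Time passes only in rows, so rows that repeat a pose let the fingers close, or fill a call up. It gives the time, the measured TCP pose, the force, the opening and the grip force at its end, in the units of the state.
- telemetry.sense(): the state, without advancing time (a new reading comes with each control period).
- eyes.read_camera(name): name is "side" or "top"; returns the picture (400x640x3 uint8, blue, green, red); there is no depth.
- eyes.camera_params(name): a dict with "intrinsics" (3x3 intrinsics, pixels), "dist" ([k1, k2, p1, p2, k3] as OpenCV has them; the pictures are not rectified), "rvec" (rotation vector, rad) and "tvec" (3), from world to camera coordinates, as OpenCV has them. Camera axes: x right, y down, z forward; pixel columns grow to the right and rows downward; lengths in m; the calibration is good to about 2 mm. A picture is of the moment at which its call begins. camera_params takes no time and is no camera call.
- sign_off(): hands the job in; it is judged then, once.
The state is a dict: "t": time; "q": joint angles; "joint_velocities": joint speeds; "effort": joint torques, N m; "ee_pos": TCP position; "orientation": TCP orientation; "wrist_force": force on the tool from outside, world axes, zero at the start; "moment": the same for the moment, N m; "opening": finger opening in m; "grip_force": force on a finger pad.
Only numpy, scipy, OpenCV 4.12 (cv2) and the standard library are available. Lean on these libraries where they do the work, as an engineer would, in place of code of your own. Each camera call takes 0.05 s, during which the arm holds its last target. There are 200 camera calls.

## Working session

There is one attempt and no reset: what is moved stays moved. The work goes in short steps, Python scripts to look and compute and a tool call to move; the robot and the scene stay as the last step left them, time stands still between calls to the robot, and variables do not carry over. Pictures are saved under pics/ and viewed, at most 13 in all, crops included, and the job is handed in when it is done.

Besides the shell and the picture viewer there is one more tool, called by a JSON object that holds its "op" and its "data", one argument or row to a line. apply_moves: Moves the arm, as the interface text tells. Its arguments: {"type":"object","properties":{"deltas":{"type":"array"},"force":{"type":"number"}},"required":["deltas"]}

```bash
mkdir -p pics; ls
python3 - <<'E'
from bench import telemetry, eyes
import cv2
s=telemetry.sense(); print({k:s[k] for k in('t','q','ee_pos','orientation','opening','grip_force')})
for n in('side','top'):
    cv2.imwrite(f'pics/{n}0.png',eyes.read_camera(n)); print(eyes.camera_params(n))
E
```

```text
pics
{'t': 0.0, 'q': array([ 1.14499738e+00,  1.50993335e-01,  1.43803885e+00, -2.03757198e-05,
        1.55377615e+00, -1.34003474e-01]), 'ee_pos': array([0.16542099, 0.55065529, 0.40406726]), 'orientation': array([-1.58132457e-04,  1.45380482e-01,  9.89375634e-01, -5.86998617e-04]), 'opening': 0.08527361521669304, 'grip_force': 0.0}
{'intrinsics': array([[401.23850341,   0.        , 319.20443627],
       [  0.        , 401.23850341, 201.64907736],
       [  0.        ,   0.        ,   1.        ]]), 'dist': array([-0.08399775,  0.        ,  0.        ,  0.        ,  0.        ]), 'rvec': array([ 0.45972828, -2.38191989,  1.62200225]), 'tvec': array([0.50986739, 0.1067894 , 0.71623803])}
{'intrinsics': array([[441.38628891,   0.        , 319.76083192],
       [  0.        , 441.38628891, 209.19508336],
       [  0.        ,   0.        ,   1.        ]]), 'dist': array([-0.08157295,  0.        ,  0.        ,  0.        ,  0.        ]), 'rvec': array([ 2.11521932, -2.17115109,  0.14664619]), 'tvec': array([0.01149998, 0.53328422, 1.01712338])}
```

View pics/top0.png

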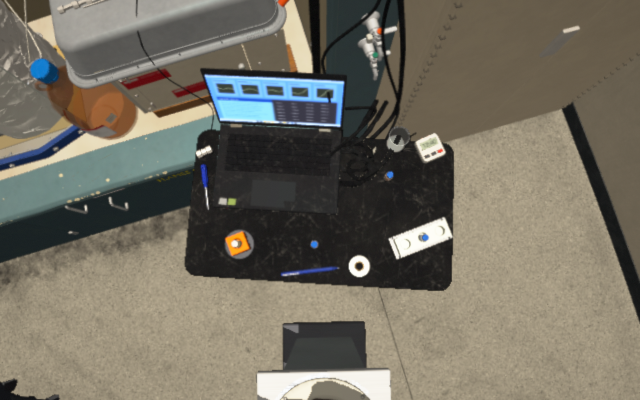

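View pics/side0.png

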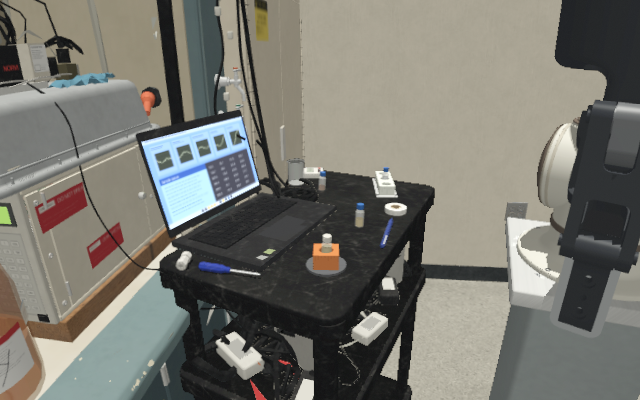

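The top picture shows the blue caps at (389,176), (314,244) and mid (424,237), the rack, and the orange stand at (237,243). The laptop, beaker and timer sit on the far side. I'll zoom in and compute positions.

```bash
cat > h.py <<'E'
import numpy as np, cv2
from bench import telemetry, eyes
P={n:eyes.camera_params(n) for n in('side','top')}
def ray(n,uv):
    p=P[n];R=cv2.Rodrigues(p['rvec'])[0]
    x=cv2.undistortPoints(np.array([[uv]],float),p['intrinsics'],p['dist'])[0,0]
    return -R.T@p['tvec'], R.T@np.array([x[0],x[1],1])
def at(n,uv,z):
    c,d=ray(n,uv); return (c+d*(z-c[2])/d[2])[:2]
def pix(n,X):
    p=P[n]; return cv2.projectPoints(np.array([X],float),p['rvec'],p['tvec'],p['intrinsics'],p['dist'])[0].ravel()
def tri(a,b):
    A=[];B=[]
    for n,uv in(('top',a),('side',b)):
        c,d=ray(n,uv);d=d/np.linalg.norm(d);M=np.eye(3)-np.outer(d,d);A.append(M);B.append(M@c)
    return np.linalg.lstsq(np.vstack(A),np.hstack(B),rcond=None)[0]
def blobs(im,lo,hi,amin=6):
    m=cv2.inRange(cv2.cvtColor(im,cv2.COLOR_BGR2HSV),np.array(lo),np.array(hi))
    k,_,st,ce=cv2.connectedComponentsWithStats(m)
    return [(ce[i].round(1),st[i]) for i in range(1,k) if st[i][4]>=amin]
E
python3 - <<'E'
from h import *
t=cv2.imread('pics/top0.png');s=cv2.imread('pics/side0.png')
cv2.imwrite('pics/topc.png',cv2.resize(t[130:290,190:455],None,fx=3,fy=3,interpolation=cv2.INTER_CUBIC))
cv2.imwrite('pics/sidec.png',cv2.resize(s[150:285,230:430],None,fx=4,fy=4,interpolation=cv2.INTER_CUBIC))
for n,im,(x0,x1,y0,y1) in(('top',t,(190,455,130,290)),('side',s,(160,440,150,290))):
    for nm,lo,hi in(('blue',(100,120,60),(130,255,255)),('orange',(5,150,100),(22,255,255)),('white',(0,0,200),(179,50,255))):
        for c,st in blobs(im,lo,hi,5):
            if x0<c[0]<x1 and y0<c[1]<y1: print(n,nm,c,st,at(n,c,.05).round(4))
E
```

```text
top blue [203.9 174.7] [200 164   8  23 138] [0.6233 0.2749]
top blue [390.1 173.9] [387 171   7   7  39] [ 0.6126 -0.1731]
top blue [424.7 237.1] [422 235   6   5  24] [ 0.4589 -0.2473]
top blue [313.7 244.1] [311 241   6   7  33] [0.4496 0.0138]
top blue [311.8 270.2] [280 266  57  10 200] [0.3891 0.0196]
top orange [237.5 243.1] [225 232  25  24 319] [0.4564 0.1929]
top white [429.6 146.9] [416 133  29  28 383] [ 0.6772 -0.2727]
top white [203.1 150.7] [196 146  15  10  66] [0.6832 0.2779]
top white [206.  192.5] [206 190   1   6   6] [0.5795 0.2691]
top white [207. 201.] [207 198   1   7   7] [0.5587 0.2664]
top white [420.3 237.7] [ 389  218   63   41 1162] [ 0.4578 -0.2369]
top white [234.5 243.3] [232 240   6   7  32] [0.4561 0.2   ]
top white [358.7 265.8] [349 256  20  21 266] [ 0.3964 -0.0896]
side blue [184.7 172.6] [159 164  47  22 226] [ 0.9573 -0.0389]
side blue [385.6 169.4] [384 168   4   4  15] [ 0.4605 -0.2557]
side blue [323.1 173.3] [321 171   5   5  22] [ 0.6053 -0.1626]
side blue [360.  205.8] [357 203   7   7  46] [0.4493 0.0212]
side blue [388.7 226.8] [385 21
[... 668 characters left out ...]
0215]
side white [165.1 194.4] [162 186   7  20  24] [0.8869 0.1147]
side white [386.3 195.5] [377 195  20   2  37] [ 0.4122 -0.0588]
side white [395.3 206.6] [385 203  22   8 115] [ 0.3794 -0.0009]
side white [169.9 209. ] [169 207   3   5   7] [0.814  0.1809]
side white [178.5 235.5] [177 234   4   4   8] [0.7112 0.2748]
side white [326.6 235.4] [323 234   8   4  27] [0.464  0.1767]
side white [384.8 238.2] [384 236   3   6   8] [0.3653 0.1505]
side white [161.2 256.3] [147 244  29  24 188] [0.6859 0.347 ]
side white [184. 257.] [178 252  13  12  82] [0.6493 0.3345]
side white [245.8 272. ] [231 270  29   5  35] [0.5318 0.3361]
side white [387.6 283.4] [382 278  12  12 118] [0.3278 0.289 ]
```

View pics/topc.png

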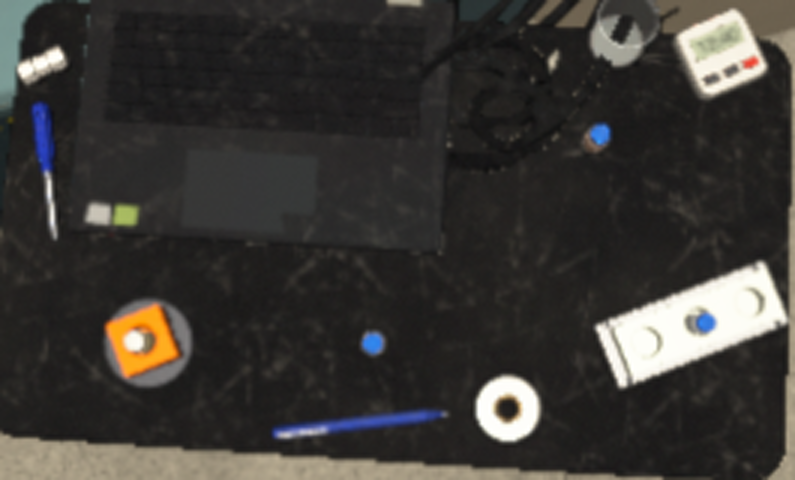

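View pics/sidec.png

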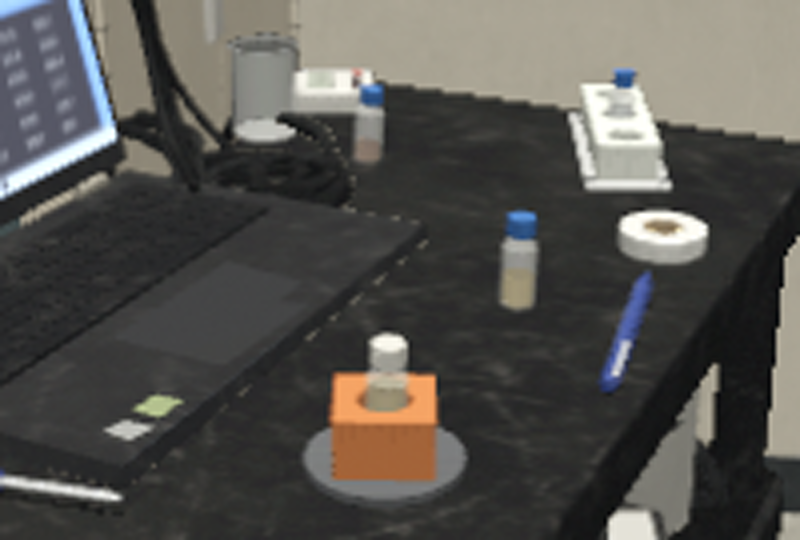

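Amber stands alone near (0.45,0.014). Brown is near (0.61,-0.17), with the beaker behind it. The rack is rotated, with its end-hole crescents at crop (648,342) and (752,302). Next I fit the poses by model.

```bash
cat >> h.py <<'E'
from scipy.optimize import least_squares, minimize
def cyl(x,y,z0,z1,r,n=24):
    a=np.linspace(0,2*np.pi,n,endpoint=False)
    return np.array([[x+r*np.cos(t),y+r*np.sin(t),z] for z in(z0,z1) for t in a])
def box(x,y,th,w,l,z0,z1):
    c,s=np.cos(th),np.sin(th)
    return np.array([[x+c*u-s*v,y+s*u+c*v,z] for z in(z0,z1) for u,v in((-w/2,-l/2),(w/2,-l/2),(w/2,l/2),(-w/2,l/2))])
def hull(n,X):
    p=P[n]; return cv2.convexHull(cv2.projectPoints(X,p['rvec'],p['tvec'],p['intrinsics'],p['dist'])[0].astype(np.float32))[:,0]
def cen(n,X):
    m=cv2.moments(hull(n,X)); return np.array([m['m10'],m['m01']])/m['m00']
def capfit(n,c,z0,z1,r=.0085):
    f=lambda v: cen(n,cyl(v[0],v[1],z0,z1,r))-c
    return least_squares(f,at(n,c,(z0+z1)/2),diff_step=1e-3).x
def fill(n,Xs,k=8,sh=(400,640)):
    m=np.zeros((sh[0]*4,sh[1]*4),np.uint8)
    for X in Xs: cv2.fillPoly(m,[np.round(((hull(n,X)+.5)*4-.5)).astype(np.int32)],1)
    return cv2.resize(m.astype(np.float32),(sh[1],sh[0]),interpolation=cv2.INTER_AREA)
E
python3 - <<'E'
from h import *
for nm,ct,cs,z in(('amber',(313.7,244.1),(360,205.8),0),('brown',(390.1,173.9),(323.1,173.3),0),('mid',(424.7,237.1),(385.6,169.4),.007)):
    print(nm,'top',capfit('top',ct,z+.040,z+.052).round(4),'side',capfit('side',cs,z+.040,z+.052).round(4),tri(ct,cs).round(4))
t=cv2.imread('pics/top0.png')
for c,z0,z1 in(((234.5,243.3),.051,.063),): print('ref top',capfit('top',c,z0,z1).round(4),'side',capfit('side',(326.6,235.4),.06,.063).round(4))
print('beaker top base', at('top',((190+615/3),(130+40/3)),.03), 'rack white val', t[240,400],t[228,440])
# rack fit
hsv=cv2.cvtColor(t,cv2.COLOR_BGR2HSV)
g=t.min(2).astype(np.float32)/240; g=np.clip(g,0,1)
for n,win in(('top',(205,270,375,465)),('side',(160,200,362,405))):
    im=t if n=='top' else cv2.imread('pics/side0.png')
    g=np.clip((im.min(2).astype(np.float32)-30)/150,0,1)
    g=cv2.morphologyEx(g,cv2.MORPH_CLOSE,np.ones((7,7)))
    a,b,c,d=win
    for foot in(0,1):
        def cost(v):
            X=[box(*v,.04,.132,.004,.028)]+([box(*v,.054,.15,0,.004)] if foot else [])
            return ((fill(n,X)-g)[a:b,c:d]**2).sum()
        v0=np.array([.452,-.24,.36])
        r=minimize(cost,v0,method='Nelder-Mead',options=dict(initial_simplex=v0+np.array([[0,0,0],[.01,0,0],[0,.01,0],[0,0,.1]]),xatol=1e-4,fatol=.01))
        print(n,foot,r.x.round(4),r.fun)
# stand
g=cv2.inRange(hsv,np.array((5,120,80)),np.array((22,255,255))).astype(np.float32)/255
g=cv2.morphologyEx(g,cv2.MORPH_CLOSE,np.ones((9,9)))
def cost(v): return ((fill('top',[box(*v,.044,.044,.006,.034)])-g)[220:265,215:260]**2).sum()
v0=np.array([.456,.195,.3])
r=minimize(cost,v0,method='Nelder-Mead',options=dict(initial_simplex=v0+np.array([[0,0,0],[.01,0,0],[0,.01,0],[0,0,.1]]),xatol=1e-4,fatol=.01)); print('stand',r.x,r.fun)
E
```

```text
amber top [0.4498 0.0139] side [0.4521 0.0116] [0.4506 0.0141 0.047 ]
brown top [ 0.6135 -0.1737] side [ 0.6101 -0.1746] [ 0.6118 -0.1742  0.0462]
mid top [ 0.4587 -0.2466] side [ 0.4584 -0.246 ] [ 0.4586 -0.2467  0.0527]
ref top [0.4556 0.1985] side [0.4556 0.1984]
beaker top base [ 0.69403014 -0.19239791] rack white val [248 254 254] [238 250 251]
top 0 [ 0.4614 -0.2453  0.3322] 825.779296875
top 1 [ 0.4617 -0.2484  0.3271] 450.42047119140625
side 0 [ 0.4591 -0.2328  0.4231] 542.6155395507812
side 1 [ 0.4604 -0.2463  0.3503] 468.95477294921875
stand [0.45872624 0.19898597 0.36554633] 10.05859375
```

Run:
```python
from h import *
t=cv2.imread('pics/top0.png')
w=t.min(2).astype(np.float32)
k,l,st,ce=cv2.connectedComponentsWithStats((w>185).astype(np.uint8))
i=l[225,440]; print(st[i])
roi=cv2.dilate(cv2.fillPoly(np.zeros(w.shape,np.uint8),[cv2.convexHull(cv2.findNonZero((l==i).astype(np.uint8)))],1),np.ones((7,7)))
hull0=cv2.erode(roi,np.ones((9,9)))
g=np.clip((w-30)/200,0,1); g[hull0>0]=1
for foot in(0,1):
    def cost(v):
        m=fill('top',[box(*v[:3],.04,.132,.004,.028)]+([box(*v[:3],.054,.15,0,.004)] if foot else []))
        return (((m-g)*(roi>0))**2).sum()
    v0=np.array([.46,-.247,.35])
    r=minimize(cost,v0,method='Nelder-Mead',options=dict(initial_simplex=v0+np.array([[0,0,0],[.01,0,0],[0,.01,0],[0,0,.1]]),xatol=1e-4,fatol=.01))
    print(foot,r.x.round(4),r.fun)
    if foot==1: v=r.x
big=cv2.resize(t[205:275,375:465],None,fx=8,fy=8,interpolation=cv2.INTER_NEAREST)
def dr(X,col):
    h=((hull('top',X)-[375,205]+.5)*8).astype(np.int32); cv2.polylines(big,[h],True,col,1)
dr(box(*v,.04,.132,.028,.0281),(0,0,255));dr(box(*v,.04,.132,.004,.028),(0,160,0));dr(box(*v,.054,.15,0,.004),(255,0,255))
c,s=np.cos(v[2]),np.sin(v[2])
for o in(-.045,0,.045): dr(cyl(v[0]-s*o,v[1]+c*o,.028,.0281,.012),(255,128,0))
cv2.imwrite('pics/ov.png',big)
```

```text
[ 389  218   63   41 1138]
0 [ 0.4593 -0.2431  0.375 ] 331.1888427734375
1 [ 0.4617 -0.2474  0.3367] 16.56991195678711
```

View pics/ov.png

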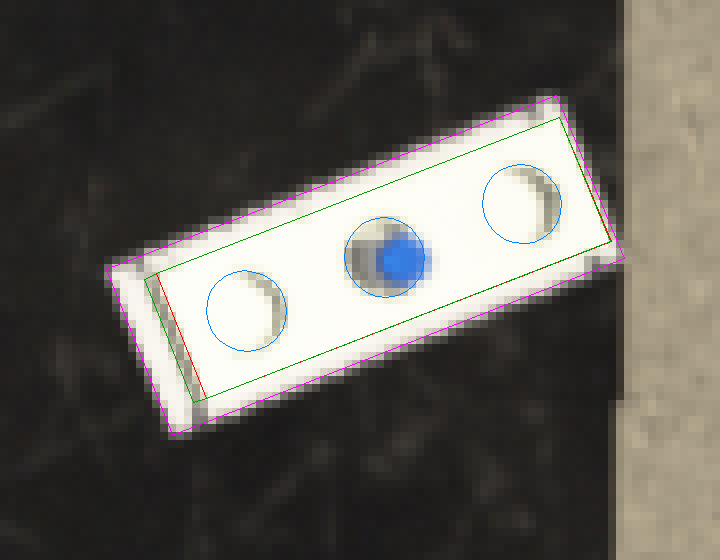

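The overlay fits well: rack at (0.4617,-0.2474), yaw 0.337 rad, with the hole circles on the crescents. I'll write a move helper and approach amber.

```bash
cat >> h.py <<'E'
from scipy.spatial.transform import Rotation as Ro
def pose():
    s=telemetry.sense(); q=s['orientation']; return np.array(s['ee_pos']),Ro.from_quat(np.r_[q[1:],q[0]]),s
def Rdown(yaw): # tool y along yaw(deg), z down
    a=np.radians(yaw); y=np.array([np.cos(a),np.sin(a),0]); z=np.array([0,0,-1.]); return Ro.from_matrix(np.c_[np.cross(y,z),y,z])
def go(x,y,z,yaw=19.3,R=None,frm=None):  # grasp-point target
    p,r,s=pose() if frm is None else (*frm,None)
    R=R or Rdown(yaw); T=np.array([x,y,z])-R.apply([0,0,.155])
    print('d',r.inv().apply(T-p).round(4),'r',(r.inv()*R).as_rotvec(degrees=True).round(2)); return T,R
E
python3 -c "
from h import *
go(.450,.014,.12)"
```

```text
d [-0.427  -0.432   0.1295] r [-6.000e-02  2.000e-02  5.398e+01]
```

{"op": "apply_moves", "data": {
  "deltas": [
    {"dx": -0.427,"dy": -0.432,"dz": 0.129,"rz": 54,"claw": 0.06},
    {"dx": -0.427,"dy": -0.432,"dz": 0.129,"rz": 54,"claw": 0.06},
    {"dx": -0.427,"dy": -0.432,"dz": 0.129,"rz": 54,"claw": 0.06},
    {"dx": -0.427,"dy": -0.432,"dz": 0.129,"rz": 54,"claw": 0.06},
    {"dx": -0.427,"dy": -0.432,"dz": 0.129,"rz": 54,"claw": 0.06}
  ],
  "force": 30
}}

```text
validation failed for argument at $.de...
```

```bash
python3 -c "
from h import *
p,r,s=pose();print(p,s['t'],s['opening'],s['q']);go(.450,.014,.12)"
```

```text
[0.16543696 0.55067087 0.40412657] 0.1 0.08521768119859295 [ 1.14497519e+00  1.50976146e-01  1.43793940e+00  1.00417083e-05
  1.55377288e+00 -1.33995429e-01]
d [-0.427  -0.432   0.1295] r [-6.000e-02  2.000e-02  5.398e+01]
```

{"op": "apply_moves", "data": {
  "deltas": [
    {"claw": 0.06,"dx": -0.427,"dy": -0.432,"dz": 0.129,"rx": 0,"ry": 0,"rz": 54},
    {"claw": 0.06,"dx": -0.427,"dy": -0.432,"dz": 0.129,"rx": 0,"ry": 0,"rz": 54},
    {"claw": 0.06,"dx": -0.427,"dy": -0.432,"dz": 0.129,"rx": 0,"ry": 0,"rz": 54},
    {"claw": 0.06,"dx": -0.427,"dy": -0.432,"dz": 0.129,"rx": 0,"ry": 0,"rz": 54},
    {"claw": 0.06,"dx": -0.427,"dy": -0.432,"dz": 0.129,"rx": 0,"ry": 0,"rz": 54}
  ],
  "force": 30
}}

```text
t: 0.72
ee_pos: [0.309, 0.2788, 0.3393]
orientation: [0.0, 0.579, 0.815, 0.0]
wrist_force: [1.4, 0.0, -1.0]
opening: 0.06
grip_force: 0.0
```

```bash
python3 -c "
from h import *
p,r,s=pose();print(p,s['t'],s['opening'],s['q']);go(.450,.014,.12)"
```

```text
[0.30898733 0.27884456 0.33931155] 0.725 0.060028296589320435 [ 5.48625861e-01 -1.56300273e-01  1.87630180e+00 -1.33772418e-04
  1.42140112e+00  2.12843352e-01]
d [-0.2965  0.0458  0.0643] r [ 0.01  0.01 -0.06]
```

{"op": "apply_moves", "data": {
  "deltas": [
    {"claw": 0.06,"dx": -0.2965,"dy": 0.046,"dz": 0.064,"rx": 0,"ry": 0,"rz": 0},
    {"claw": 0.06,"dx": -0.2965,"dy": 0.046,"dz": 0.064,"rx": 0,"ry": 0,"rz": 0},
    {"claw": 0.06,"dx": -0.2965,"dy": 0.046,"dz": 0.064,"rx": 0,"ry": 0,"rz": 0},
    {"claw": 0.06,"dx": -0.2965,"dy": 0.046,"dz": 0.064,"rx": 0,"ry": 0,"rz": 0},
    {"claw": 0.06,"dx": -0.2965,"dy": 0.046,"dz": 0.064,"rx": 0,"ry": 0,"rz": 0}
  ]
}}

```text
t: 1.35
ee_pos: [0.4518, 0.0145, 0.2753]
orientation: [0.0, 0.577, 0.817, -0.0]
wrist_force: [0.5, 0.3, 0.7]
opening: 0.0602
grip_force: 0.0
```

```bash
python3 -c "
from h import *
p,r,s=pose();print(p,s['t'],s['opening'],s['q']);go(.450,.014,.043)"
```

```text
[0.45181446 0.0144778  0.27532579] 1.35 0.06019154137629451 [-1.38661087e-01 -2.38342289e-02  1.89176732e+00 -8.86600707e-05
  1.27358679e+00 -4.79351211e-01]
d [ 0.0002 -0.0019  0.0773] r [0.   0.01 0.22]
```

{"op": "apply_moves", "data": {
  "deltas": [
    {"claw": 0.06,"dx": 0,"dy": 0,"dz": 0.04,"rx": 0,"ry": 0,"rz": 0},
    {"claw": 0.06,"dx": 0,"dy": 0,"dz": 0.077,"rx": 0,"ry": 0,"rz": 0},
    {"claw": 0.06,"dx": 0,"dy": 0,"dz": 0.077,"rx": 0,"ry": 0,"rz": 0},
    {"claw": 0.03,"dx": 0,"dy": 0,"dz": 0.077,"rx": 0,"ry": 0,"rz": 0},
    {"claw": 0.03,"dx": 0,"dy": 0,"dz": 0.077,"rx": 0,"ry": 0,"rz": 0}
  ]
}}

```text
t: 1.98
ee_pos: [0.4518, 0.0168, 0.2003]
orientation: [0.001, 0.576, 0.817, 0.001]
wrist_force: [0.0, 0.2, -1.0]
opening: 0.0301
grip_force: 0.0
```

Run:
```python
from h import *
go(.450,.014,.043);p,r,s=pose();print(p,s['opening'],s['wrist_force'])
s=eyes.read_camera('side');cv2.imwrite('pics/g1.png',cv2.resize(s[140:260,280:420],None,fx=4,fy=4,interpolation=cv2.INTER_CUBIC))
```

```text
d [-0.002  -0.0026  0.0023] r [0.12 0.07 0.29]
[0.45177997 0.01678112 0.20031188] 0.030141441768030564 [ 0.04893325  0.15114199 -1.02437745]
```

View pics/g1.png

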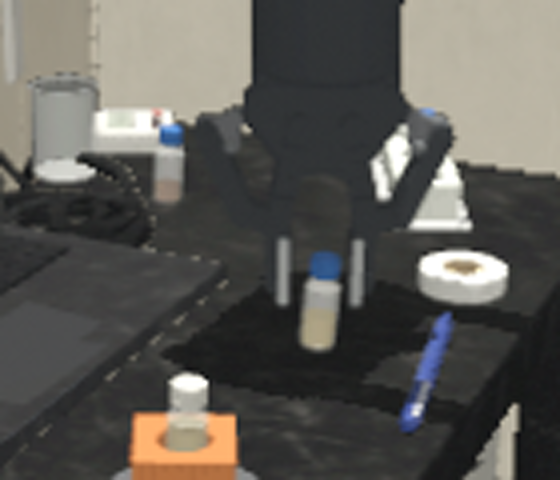

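The side view shows the amber vial between the pads (crop 320,300), with tips at mid-height. I'll apply a small correction and close.

{"op": "apply_moves", "data": {
  "deltas": [
    {"claw": 0.03,"dx": -0.002,"dy": -0.0025,"dz": 0.002,"rx": 0,"ry": 0,"rz": 0},
    {"claw": 0.0,"dx": -0.002,"dy": -0.0025,"dz": 0.002,"rx": 0,"ry": 0,"rz": 0},
    {"claw": 0.0,"dx": -0.002,"dy": -0.0025,"dz": 0.002,"rx": 0,"ry": 0,"rz": 0},
    {"claw": 0.0,"dx": -0.002,"dy": -0.0025,"dz": 0.002,"rx": 0,"ry": 0,"rz": 0},
    {"claw": 0.0,"dx": -0.002,"dy": -0.0025,"dz": 0.002,"rx": 0,"ry": 0,"rz": 0}
  ],
  "force": 30
}}

```text
t: 2.65
ee_pos: [0.4496, 0.0139, 0.1968]
orientation: [0.0, 0.577, 0.817, -0.0]
wrist_force: [-1.5, -0.6, 3.6]
opening: 0.0172
grip_force: 28.5
```

Run:
```python
from h import *
p,r,s=pose();print(p,r.as_matrix()[:,2],s['opening'],s['grip_force'],s['wrist_force'])
a=r.apply([0,0,.155])+p;print(a)
go(.4468,-.2049,.115)
```

```text
[0.44963103 0.01393763 0.19684702] [-7.42018051e-05 -1.65258785e-04 -9.99999984e-01] 0.017194577120445177 28.537871420849115 [-1.49700808 -0.61710327  3.57203154]
[0.44961953 0.01391201 0.04184703]
d [-0.2053 -0.076  -0.0731] r [-0.01  0.01  0.27]
```

{"op": "apply_moves", "data": {
  "deltas": [
    {"claw": 0,"dx": 0,"dy": 0,"dz": -0.05,"rx": 0,"ry": 0,"rz": 0},
    {"claw": 0,"dx": -0.02,"dy": -0.008,"dz": -0.083,"rx": 0,"ry": 0,"rz": 0},
    {"claw": 0,"dx": -0.08,"dy": -0.03,"dz": -0.083,"rx": 0,"ry": 0,"rz": 0},
    {"claw": 0,"dx": -0.14,"dy": -0.052,"dz": -0.083,"rx": 0,"ry": 0,"rz": 0},
    {"claw": 0,"dx": -0.2,"dy": -0.074,"dz": -0.083,"rx": 0,"ry": 0,"rz": 0}
  ]
}}

```text
t: 3.28
ee_pos: [0.4466, -0.1969, 0.28]
orientation: [0.0, 0.577, 0.817, 0.0]
wrist_force: [0.7, -0.0, 0.5]
opening: 0.0169
grip_force: 29.1
```

{"op": "apply_moves", "data": {
  "deltas": [
    {"claw": 0,"dx": -0.005,"dy": -0.002,"dz": 0,"rx": 0,"ry": 0,"rz": 0.2},
    {"claw": 0,"dx": -0.005,"dy": -0.002,"dz": 0,"rx": 0,"ry": 0,"rz": 0.2},
    {"claw": 0,"dx": -0.005,"dy": -0.002,"dz": 0,"rx": 0,"ry": 0,"rz": 0.2},
    {"claw": 0,"dx": -0.005,"dy": -0.002,"dz": 0,"rx": 0,"ry": 0,"rz": 0.2},
    {"claw": 0,"dx": -0.005,"dy": -0.002,"dz": 0,"rx": 0,"ry": 0,"rz": 0.2}
  ]
}}

```text
t: 3.9
ee_pos: [0.4469, -0.1998, 0.2799]
orientation: [0.0, 0.578, 0.816, -0.0]
wrist_force: [0.3, 0.6, -1.2]
opening: 0.0176
grip_force: 29.1
```

Run:
```python
from h import *
p,r,s=pose();print(p,s['opening'],s['grip_force'],s['joint_velocities'].round(3)); go(.4468,-.2049,.052)
a=eyes.read_camera('side');b=eyes.read_camera('top')
a=cv2.resize(a[130:220,330:430],None,fx=5,fy=5,interpolation=cv2.INTER_CUBIC);b=cv2.resize(b[160:280,330:460],(300,277),interpolation=cv2.INTER_CUBIC)
# predicted grasp/hole markers in side
o=np.zeros((450,800,3),np.uint8);o[:,:500]=a;o[:277,500:]=b;cv2.imwrite('pics/pl1.png',o)
g=p+r.apply([0,0,.155]); print([ (pix('side',X)).round(1) for X in (g, g-[0,0,.042],[.4468,-.2049,.028])])
```

```text
[ 0.44687074 -0.19976311  0.27990641] 0.01761694080045589 29.121309115135432 [-0.005  0.002 -0.001 -0.001  0.     0.   ]
d [-0.0048 -0.0018  0.0729] r [0.   0.01 0.13]
[array([387.2, 147.3]), array([386.4, 163.5]), array([385.8, 183.4])]
```

View pics/pl1.png

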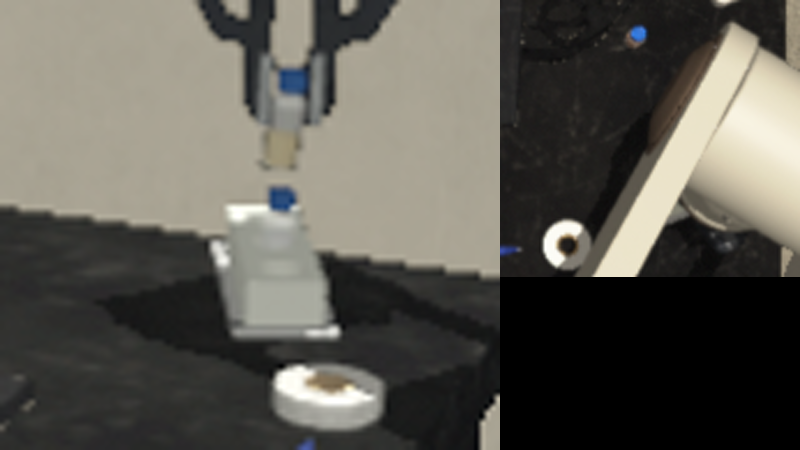

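In the side view the held amber's bottom is at pixel (386.2,163), as predicted. It leans about 4° in the grip, which the hole clearance can take. I'll lower it in two stages.

{"op": "apply_moves", "data": {
  "deltas": [
    {"claw": 0,"dx": -0.0048,"dy": -0.0022,"dz": 0,"rx": 0,"ry": 0,"rz": 0},
    {"claw": 0,"dx": -0.0048,"dy": -0.0022,"dz": 0,"rx": 0,"ry": 0,"rz": 0},
    {"claw": 0,"dx": -0.0048,"dy": -0.0022,"dz": 0.03,"rx": 0,"ry": 0,"rz": 0},
    {"claw": 0,"dx": -0.0048,"dy": -0.0022,"dz": 0.05,"rx": 0,"ry": 0,"rz": 0},
    {"claw": 0,"dx": -0.0048,"dy": -0.0022,"dz": 0.06,"rx": 0,"ry": 0,"rz": 0}
  ]
}}

```text
t: 4.62
ee_pos: [0.446, -0.2057, 0.2189]
orientation: [-0.001, 0.578, 0.816, -0.0]
wrist_force: [-2.4, 0.1, 1.9]
opening: 0.0171
grip_force: 29.0
```

Run:
```python
from h import *
a=eyes.read_camera('side');cv2.imwrite('pics/pl2.png',cv2.resize(a[130:205,350:420],None,fx=8,fy=8,interpolation=cv2.INTER_CUBIC))
p,r,s=pose();print(p,s['opening'],s['wrist_force']); go(.4463,-.2049,.050)
```

```text
[ 0.4458848  -0.20560274  0.21816646] 0.017270795162263018 [-0.85284959  0.91163546 -2.00613236]
d [0.0005 0.0006 0.0132] r [-0.08 -0.09  0.06]
```

View pics/pl2.png

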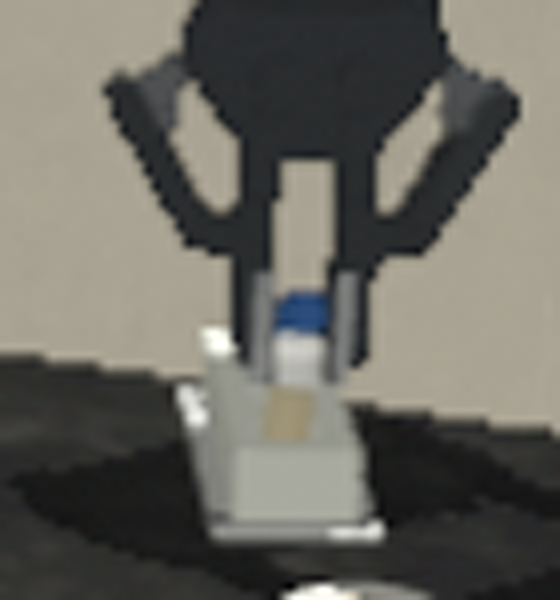

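The vial's lower end is now hidden behind the hole rim at crop (288,438), and it is centred across the block. Forces are low, so I continue down.

{"op": "apply_moves", "data": {
  "deltas": [
    {"claw": 0,"dx": 0.0005,"dy": 0.0005,"dz": 0.004,"rx": 0,"ry": 0,"rz": 0},
    {"claw": 0,"dx": 0.0005,"dy": 0.0005,"dz": 0.008,"rx": 0,"ry": 0,"rz": 0},
    {"claw": 0,"dx": 0.0005,"dy": 0.0005,"dz": 0.012,"rx": 0,"ry": 0,"rz": 0},
    {"claw": 0,"dx": 0.0005,"dy": 0.0005,"dz": 0.0125,"rx": 0,"ry": 0,"rz": 0},
    {"claw": 0,"dx": 0.0005,"dy": 0.0005,"dz": 0.0125,"rx": 0,"ry": 0,"rz": 0}
  ]
}}

```text
t: 5.3
ee_pos: [0.4465, -0.2051, 0.2078]
orientation: [0.0, 0.578, 0.816, -0.0]
wrist_force: [-3.8, 1.2, 0.9]
opening: 0.0175
grip_force: 28.5
```

Run:
```python
from h import *
p,r,s=pose();print(p,s['opening'],s['wrist_force']); go(.4463,-.2049,.050)
```

```text
[ 0.44649103 -0.2051162   0.20775156] 0.017461345136240612 [-3.79745446  1.22380671  0.94913951]
d [ 0.0003 -0.0001  0.0028] r [-0.02  0.01  0.07]
```

{"op": "apply_moves", "data": {
  "deltas": [
    {"claw": 0,"dx": 0,"dy": 0,"dz": 0.001,"rx": 0,"ry": 0,"rz": 0},
    {"claw": 0.04,"dx": 0,"dy": 0,"dz": 0.001,"rx": 0,"ry": 0,"rz": 0},
    {"claw": 0.04,"dx": 0,"dy": 0,"dz": 0.001,"rx": 0,"ry": 0,"rz": 0},
    {"claw": 0.04,"dx": 0,"dy": 0,"dz": 0.001,"rx": 0,"ry": 0,"rz": 0},
    {"claw": 0.04,"dx": 0,"dy": 0,"dz": -0.03,"rx": 0,"ry": 0,"rz": 0}
  ]
}}

```text
t: 5.92
ee_pos: [0.4461, -0.2048, 0.2361]
orientation: [-0.002, 0.578, 0.816, -0.0]
wrist_force: [0.3, 0.2, 0.7]
opening: 0.0402
grip_force: 0.0
```

Run:
```python
from h import *
p,r,s=pose();print(p,s['opening'],s['wrist_force']); 
go(.6133,-.1735,.15)
a=eyes.read_camera('side')
print([ (c,st[4]) for c,st in blobs(a,(100,120,60),(130,255,255)) if 300<c[0]<420])
print(hull('side',cyl(.4468,-.2049,.047,.059,.0085)).mean(0), hull('side',cyl(.4468,-.2049,.068,.080,.0085)).mean(0))
```

```text
[ 0.44611611 -0.20480875  0.23609572] 0.04019245746226946 [0.31073319 0.16912281 0.69819097]
d [-0.0257  0.168  -0.0693] r [-0.13 -0.16  0.06]
[(array([386.2, 172. ]), np.int32(38)), (array([322.6, 173.4]), np.int32(25)), (array([388.6, 227. ]), np.int32(59)), (array([381.7, 243.3]), np.int32(27))]
[386.29135 174.17741] [386.7093  166.34079]
```

Amber's cap blob (merged with mid at 386.2,172) matches seated. On to brown.

{"op": "apply_moves", "data": {
  "deltas": [
    {"claw": 0.05,"dx": 0,"dy": 0,"dz": -0.05,"rx": 0,"ry": 0,"rz": 0},
    {"claw": 0.05,"dx": -0.004,"dy": 0.04,"dz": -0.069,"rx": 0,"ry": 0,"rz": 0},
    {"claw": 0.05,"dx": -0.014,"dy": 0.1,"dz": -0.069,"rx": 0,"ry": 0,"rz": 0},
    {"claw": 0.05,"dx": -0.0257,"dy": 0.155,"dz": -0.069,"rx": 0,"ry": 0,"rz": 0},
    {"claw": 0.05,"dx": -0.0257,"dy": 0.167,"dz": -0.069,"rx": 0,"ry": 0,"rz": 0}
  ]
}}

```text
t: 6.6
ee_pos: [0.615, -0.1732, 0.3053]
orientation: [-0.0, 0.578, 0.816, 0.0]
wrist_force: [0.0, -0.7, 0.3]
opening: 0.0502
grip_force: 0.0
```

{"op": "apply_moves", "data": {
  "deltas": [
    {"claw": 0.05,"dx": 0,"dy": 0,"dz": 0.02,"rx": 0,"ry": 0,"rz": 0},
    {"claw": 0.05,"dx": 0,"dy": 0,"dz": 0.05,"rx": 0,"ry": 0,"rz": 0},
    {"claw": 0.05,"dx": 0,"dy": 0,"dz": 0.05,"rx": 0,"ry": 0,"rz": 0},
    {"claw": 0.05,"dx": 0,"dy": 0,"dz": 0.05,"rx": 0,"ry": 0,"rz": 0},
    {"claw": 0.05,"dx": 0,"dy": 0,"dz": 0.05,"rx": 0,"ry": 0,"rz": 0}
  ]
}}

```text
t: 7.22
ee_pos: [0.6125, -0.1742, 0.2576]
orientation: [0.001, 0.578, 0.816, 0.0]
wrist_force: [0.9, -0.2, 1.2]
opening: 0.0499
grip_force: 0.0
```

Run:
```python
from h import *
p,r,s=pose();print(p,s['opening'],s['wrist_force'],s['q'].round(2)); 
go(.6128,-.1737,.043)
```

```text
[ 0.61253656 -0.17420362  0.25760284] 0.04992008698046871 [ 0.90431557 -0.23494136  1.22734025] [-0.4   0.36  1.48 -0.    1.3  -0.74]
d [0.0005 0.0003 0.0596] r [0.07 0.07 0.05]
```

Descend the rest, pause, and close.

{"op": "apply_moves", "data": {
  "deltas": [
    {"claw": 0.05,"dx": 0.0005,"dy": 0,"dz": 0.025,"rx": 0,"ry": 0,"rz": 0},
    {"claw": 0.05,"dx": 0.0005,"dy": 0,"dz": 0.05,"rx": 0,"ry": 0,"rz": 0},
    {"claw": 0.05,"dx": 0.0005,"dy": 0,"dz": 0.0595,"rx": 0,"ry": 0,"rz": 0},
    {"claw": 0.05,"dx": 0.0005,"dy": 0,"dz": 0.0595,"rx": 0,"ry": 0,"rz": 0},
    {"claw": 0.05,"dx": 0.0005,"dy": 0,"dz": 0.0595,"rx": 0,"ry": 0,"rz": 0}
  ]
}}

```text
t: 7.85
ee_pos: [0.6128, -0.1736, 0.198]
orientation: [0.001, 0.578, 0.816, 0.0]
wrist_force: [0.4, 0.2, 0.3]
opening: 0.0503
grip_force: 0.0
```

Run:
```python
from h import *
p,r,s=pose();print(p,s['opening'],s['wrist_force']); 
go(.6128,-.1737,.042)
```

```text
[ 0.61275289 -0.17360509  0.19804205] 0.05027417102446814 [0.37812453 0.20738677 0.2872214 ]
d [-0.0001  0.      0.001 ] r [0.07 0.07 0.07]
```

{"op": "apply_moves", "data": {
  "deltas": [
    {"claw": 0.0,"dx": 0,"dy": 0,"dz": 0.001,"rx": 0,"ry": 0,"rz": 0},
    {"claw": 0.0,"dx": 0,"dy": 0,"dz": 0.001,"rx": 0,"ry": 0,"rz": 0},
    {"claw": 0.0,"dx": 0,"dy": 0,"dz": 0.001,"rx": 0,"ry": 0,"rz": 0},
    {"claw": 0.0,"dx": 0,"dy": 0,"dz": 0.001,"rx": 0,"ry": 0,"rz": 0},
    {"claw": 0.0,"dx": 0,"dy": 0,"dz": 0.001,"rx": 0,"ry": 0,"rz": 0}
  ]
}}

```text
t: 8.48
ee_pos: [0.6126, -0.1735, 0.1963]
orientation: [0.0, 0.578, 0.816, 0.0]
wrist_force: [-0.2, -0.0, 6.6]
opening: 0.0174
grip_force: 29.2
```

Run:
```python
from h import *
p,r,s=pose();print(p,s['opening'],s['grip_force'],s['wrist_force']); 
go(.6128,-.1737,.125); go(.4763,-.2899,.125); 
a=eyes.read_camera('side');cv2.imwrite('pics/g2.png',a)
```

```text
[ 0.61260083 -0.17353008  0.19626336] 0.01743843128360459 29.242245138448197 [-1.93361074e-01 -2.60787973e-03  6.56795273e+00]
d [-0.0003  0.0002 -0.0837] r [0.03 0.03 0.07]
d [-0.0646 -0.1671 -0.0838] r [0.03 0.03 0.07]
```

{"op": "apply_moves", "data": {
  "deltas": [
    {"claw": 0,"dx": 0,"dy": 0,"dz": -0.04,"rx": 0,"ry": 0,"rz": 0},
    {"claw": 0,"dx": 0,"dy": 0,"dz": -0.084,"rx": 0,"ry": 0,"rz": 0},
    {"claw": 0,"dx": -0.02,"dy": -0.055,"dz": -0.084,"rx": 0,"ry": 0,"rz": 0},
    {"claw": 0,"dx": -0.042,"dy": -0.11,"dz": -0.084,"rx": 0,"ry": 0,"rz": 0},
    {"claw": 0,"dx": -0.062,"dy": -0.16,"dz": -0.084,"rx": 0,"ry": 0,"rz": 0}
  ]
}}

```text
t: 9.15
ee_pos: [0.4805, -0.2859, 0.2798]
orientation: [0.0, 0.578, 0.816, -0.0]
wrist_force: [0.6, -1.2, 0.1]
opening: 0.0172
grip_force: 29.2
```

{"op": "apply_moves", "data": {
  "deltas": [
    {"claw": 0,"dx": -0.0025,"dy": -0.007,"dz": 0,"rx": 0,"ry": 0,"rz": 0},
    {"claw": 0,"dx": -0.0025,"dy": -0.007,"dz": 0,"rx": 0,"ry": 0,"rz": 0},
    {"claw": 0,"dx": -0.0025,"dy": -0.007,"dz": 0,"rx": 0,"ry": 0,"rz": 0},
    {"claw": 0,"dx": -0.0025,"dy": -0.007,"dz": 0,"rx": 0,"ry": 0,"rz": 0},
    {"claw": 0,"dx": -0.0025,"dy": -0.007,"dz": 0,"rx": 0,"ry": 0,"rz": 0}
  ]
}}

```text
t: 9.78
ee_pos: [0.4767, -0.2892, 0.2797]
orientation: [-0.0, 0.578, 0.816, -0.0]
wrist_force: [0.0, -0.1, 0.1]
opening: 0.0174
grip_force: 29.2
```

Run:
```python
from h import *
p,r,s=pose();print(p,s['opening'],s['grip_force'],s['wrist_force']); 
go(.4762,-.2897,.065)
a=eyes.read_camera('side');cv2.imwrite('pics/pl3.png',cv2.resize(a[120:205,350:420],None,fx=7,fy=7,interpolation=cv2.INTER_CUBIC))
g=p+r.apply([0,0,.155]); print([ (pix('side',X)-[350,120]).round(1)*7 for X in (g, g-[0,0,.041],[.4766,-.2899,.028])])
```

```text
[ 0.47674007 -0.28924619  0.27969033] 0.017357652452722947 29.209325256524608 [ 0.04712251 -0.14203466  0.06268846]
d [-0.0003 -0.0007  0.0597] r [-0.01 -0.01  0.12]
[array([238. , 134.4]), array([233.1, 236.6]), array([226.8, 371. ])]
```

View pics/pl3.png

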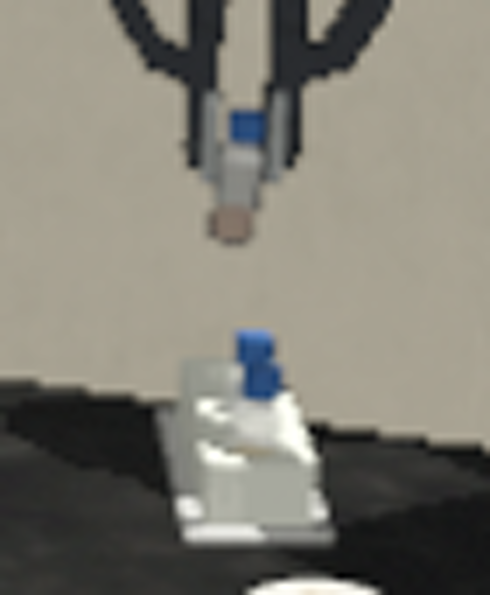

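Brown hangs at crop (231,236), leaning slightly. Amber and mid caps line up as seated at (262,380) and (254,345). Lowering with a ~1 mm correction.

{"op": "apply_moves", "data": {
  "deltas": [
    {"claw": 0,"dx": -0.0003,"dy": -0.0016,"dz": 0.02,"rx": 0,"ry": 0,"rz": 0},
    {"claw": 0,"dx": -0.0003,"dy": -0.0016,"dz": 0.04,"rx": 0,"ry": 0,"rz": 0},
    {"claw": 0,"dx": -0.0003,"dy": -0.0016,"dz": 0.05,"rx": 0,"ry": 0,"rz": 0},
    {"claw": 0,"dx": -0.0003,"dy": -0.0016,"dz": 0.055,"rx": 0,"ry": 0,"rz": 0},
    {"claw": 0,"dx": -0.0003,"dy": -0.0016,"dz": 0.06,"rx": 0,"ry": 0,"rz": 0}
  ]
}}

```text
t: 10.45
ee_pos: [0.4751, -0.2906, 0.2201]
orientation: [0.0, 0.578, 0.816, -0.0]
wrist_force: [1.0, 1.0, 0.0]
opening: 0.0172
grip_force: 29.2
```

Run:
```python
from h import *
p,r,s=pose();print(p,s['opening'],s['grip_force'],s['wrist_force']); 
go(.4752,-.2900,.0495)
```

```text
[ 0.47506597 -0.29059261  0.22009398] 0.017246067891626773 29.208875274052843 [0.98921289 1.04086491 0.0426608 ]
d [0.0005 0.0003 0.0156] r [0.02 0.04 0.07]
```

No resistance at 4 mm below the rim, so I go down.

{"op": "apply_moves", "data": {
  "deltas": [
    {"claw": 0,"dx": 0.0005,"dy": 0.0003,"dz": 0.004,"rx": 0,"ry": 0,"rz": 0},
    {"claw": 0,"dx": 0.0005,"dy": 0.0003,"dz": 0.008,"rx": 0,"ry": 0,"rz": 0},
    {"claw": 0,"dx": 0.0005,"dy": 0.0003,"dz": 0.012,"rx": 0,"ry": 0,"rz": 0},
    {"claw": 0,"dx": 0.0005,"dy": 0.0003,"dz": 0.0155,"rx": 0,"ry": 0,"rz": 0},
    {"claw": 0,"dx": 0.0005,"dy": 0.0003,"dz": 0.0155,"rx": 0,"ry": 0,"rz": 0}
  ]
}}

```text
t: 11.08
ee_pos: [0.4749, -0.2899, 0.204]
orientation: [-0.0, 0.578, 0.816, -0.0]
wrist_force: [-0.0, 0.3, -0.9]
opening: 0.0171
grip_force: 29.2
```

Run:
```python
from h import *
p,r,s=pose();print(p,s['opening'],s['grip_force'],s['wrist_force']); 
go(.4752,-.2900,.0495)
```

```text
[ 0.47493654 -0.28992724  0.20404216] 0.017070499274718588 29.209077695268206 [-0.02736585  0.31130203 -0.91431555]
d [-0.0002  0.0002 -0.0005] r [-0.02 -0.02  0.06]
```

Fully down with no force. Release and rise.

{"op": "apply_moves", "data": {
  "deltas": [
    {"claw": 0.04,"dx": 0,"dy": 0,"dz": 0,"rx": 0,"ry": 0,"rz": 0},
    {"claw": 0.04,"dx": 0,"dy": 0,"dz": 0,"rx": 0,"ry": 0,"rz": 0},
    {"claw": 0.04,"dx": 0,"dy": 0,"dz": -0.03,"rx": 0,"ry": 0,"rz": 0},
    {"claw": 0.04,"dx": 0,"dy": 0,"dz": -0.07,"rx": 0,"ry": 0,"rz": 0},
    {"claw": 0.06,"dx": 0,"dy": 0,"dz": -0.12,"rx": 0,"ry": 0,"rz": 0}
  ]
}}

```text
t: 11.7
ee_pos: [0.4748, -0.2898, 0.3252]
orientation: [-0.001, 0.578, 0.816, -0.0]
wrist_force: [0.7, 0.4, 0.1]
opening: 0.0569
grip_force: 0.0
```

Run:
```python
from h import *
p,r,s=pose();print(p,s['opening'],s['wrist_force']); 
go(.4575,.1985,.15)
```

```text
[ 0.47480218 -0.28976604  0.32518028] 0.056853185977641246 [0.6683816  0.38121241 0.13418102]
d [0.4664 0.1456 0.0205] r [-0.04 -0.05  0.07]
```

{"op": "apply_moves", "data": {
  "deltas": [
    {"claw": 0.05,"dx": 0.466,"dy": 0.1456,"dz": 0.01,"rx": 0,"ry": 0,"rz": 0},
    {"claw": 0.05,"dx": 0.466,"dy": 0.1456,"dz": 0.01,"rx": 0,"ry": 0,"rz": 0},
    {"claw": 0.05,"dx": 0.466,"dy": 0.1456,"dz": 0.01,"rx": 0,"ry": 0,"rz": 0},
    {"claw": 0.05,"dx": 0.466,"dy": 0.1456,"dz": 0.01,"rx": 0,"ry": 0,"rz": 0},
    {"claw": 0.05,"dx": 0.466,"dy": 0.1456,"dz": 0.01,"rx": 0,"ry": 0,"rz": 0}
  ]
}}

```text
t: 12.32
ee_pos: [0.4635, 0.0242, 0.3182]
orientation: [0.0, 0.578, 0.816, 0.0]
wrist_force: [1.5, 0.1, 0.3]
opening: 0.0498
grip_force: 0.0
```

Run:
```python
from h import *
p,r,s=pose();print(p,s['opening'],s['wrist_force']); 
go(.4575,.1985,.15)
```

```text
[0.46348608 0.02418873 0.31823322] 0.04981295175130709 [1.50586052 0.05536634 0.34790214]
d [0.1665 0.0521 0.0132] r [0.05 0.03 0.05]
```

{"op": "apply_moves", "data": {
  "deltas": [
    {"claw": 0.05,"dx": 0.1665,"dy": 0.052,"dz": 0.013,"rx": 0,"ry": 0,"rz": 0},
    {"claw": 0.05,"dx": 0.1665,"dy": 0.052,"dz": 0.013,"rx": 0,"ry": 0,"rz": 0},
    {"claw": 0.05,"dx": 0.1665,"dy": 0.052,"dz": 0.013,"rx": 0,"ry": 0,"rz": 0},
    {"claw": 0.05,"dx": 0.1665,"dy": 0.052,"dz": 0.013,"rx": 0,"ry": 0,"rz": 0},
    {"claw": 0.05,"dx": 0.1665,"dy": 0.052,"dz": 0.013,"rx": 0,"ry": 0,"rz": 0}
  ]
}}

```text
t: 12.95
ee_pos: [0.4578, 0.1965, 0.3049]
orientation: [0.0, 0.578, 0.816, -0.0]
wrist_force: [0.1, -0.4, -0.4]
opening: 0.05
grip_force: 0.0
```

Run:
```python
from h import *
p,r,s=pose();print(p,s['opening'],s['wrist_force']); 
go(.4575,.1985,.057)
b=eyes.read_camera('top');a=eyes.read_camera('side')
for c,st in blobs(b,(100,120,60),(130,255,255),5):
    if 380<c[0]<455: print('top',c,capfit('top',c,.047,.059),st[4])
for h in((.4468,-.2049),(.4617,-.2474),(.4766,-.2899)): print(cen('top',cyl(*h,.047,.059,.0085)))
b=cv2.resize(b[205:275,375:465],None,fx=5,fy=5,interpolation=cv2.INTER_CUBIC);a=cv2.resize(a[150:220,340:410],None,fx=5,fy=5,interpolation=cv2.INTER_CUBIC)
cv2.imwrite('pics/chk.png',np.hstack([b,a]))
```

```text
[0.45782558 0.19645926 0.30489672] 0.05001752658442189 [ 0.13989921 -0.41125071 -0.35795622]
d [0.0021 0.0004 0.0929] r [-0.01  0.02  0.1 ]
top [441.6 230. ] [ 0.47420188 -0.28758029] 25
top [424.8 237.1] [ 0.45864639 -0.24681639] 23
top [407.5 243.1] [ 0.44577323 -0.20535019] 27
[407.28594963 242.66641787]
[424.97289614 235.79329064]
[442.51115129 228.95695869]
```

View pics/chk.png

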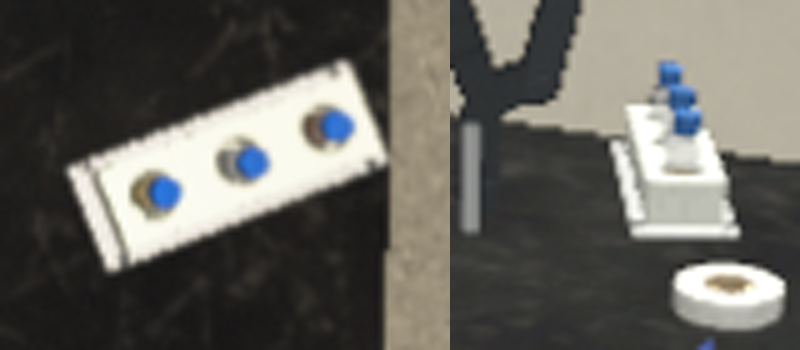

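All three caps are seated in a regular row (top crop 165,192 / 252,160 / 336,125). Next I grasp the reference.

{"op": "apply_moves", "data": {
  "deltas": [
    {"claw": 0.05,"dx": 0.001,"dy": 0,"dz": 0.04,"rx": 0,"ry": 0,"rz": 0},
    {"claw": 0.05,"dx": 0.001,"dy": 0,"dz": 0.08,"rx": 0,"ry": 0,"rz": 0},
    {"claw": 0.05,"dx": 0.001,"dy": 0,"dz": 0.094,"rx": 0,"ry": 0,"rz": 0},
    {"claw": 0.05,"dx": 0.001,"dy": 0,"dz": 0.094,"rx": 0,"ry": 0,"rz": 0},
    {"claw": 0.05,"dx": 0.001,"dy": 0,"dz": 0.094,"rx": 0,"ry": 0,"rz": 0}
  ]
}}

```text
t: 13.68
ee_pos: [0.4581, 0.1975, 0.2124]
orientation: [0.001, 0.578, 0.816, 0.001]
wrist_force: [0.0, 0.1, 0.3]
opening: 0.0502
grip_force: 0.0
```

Run:
```python
from h import *
p,r,s=pose();print(p,s['opening'],s['wrist_force']); 
go(.4575,.1985,.055)
```

```text
[0.45807765 0.19746385 0.2123518 ] 0.05021644626784619 [0.02593019 0.07624664 0.28837246]
d [ 0.0012 -0.0002  0.0024] r [0.11 0.01 0.04]
```

{"op": "apply_moves", "data": {
  "deltas": [
    {"claw": 0.0,"dx": 0.001,"dy": 0,"dz": 0.001,"rx": 0,"ry": 0,"rz": 0},
    {"claw": 0.0,"dx": 0.001,"dy": 0,"dz": 0.001,"rx": 0,"ry": 0,"rz": 0},
    {"claw": 0.0,"dx": 0.001,"dy": 0,"dz": 0.001,"rx": 0,"ry": 0,"rz": 0},
    {"claw": 0.0,"dx": 0.001,"dy": 0,"dz": 0.001,"rx": 0,"ry": 0,"rz": 0},
    {"claw": 0.0,"dx": 0.001,"dy": 0,"dz": 0.001,"rx": 0,"ry": 0,"rz": 0}
  ],
  "force": 35
}}

```text
t: 14.3
ee_pos: [0.4574, 0.1986, 0.2105]
orientation: [0.0, 0.578, 0.816, 0.0]
wrist_force: [-0.1, 0.2, 6.5]
opening: 0.0164
grip_force: 34.2
```

Run:
```python
from h import *
p,r,s=pose();print(p,s['opening'],s['grip_force'],s['wrist_force'],s['q'].round(2))
# lift target, then tilted targets about tool axes
fr=(p-[0,0,-.13],r)
R0=Rdown(19.3)
for ax in((40,0,0),(-40,0,0),(0,40,0),(0,-40,0)):
    R=R0*Ro.from_rotvec(ax,degrees=True); c=np.array([.4617,-.2474,.185]); print(ax,R.apply([0,0,1]).round(2),(c-R.apply([0,0,.155])).round(3),(c+R.apply([0,0,.045])).round(3))
```

```text
[0.45736522 0.19860905 0.21045177] 0.016418707806410714 34.192588166333735 [-0.10690756  0.15071155  6.46347777] [ 0.26  0.14  1.86 -0.    1.14 -0.08]
(40, 0, 0) [-0.61 -0.21 -0.77] [ 0.556 -0.214  0.304] [ 0.434 -0.257  0.151]
(-40, 0, 0) [ 0.61  0.21 -0.77] [ 0.368 -0.28   0.304] [ 0.489 -0.238  0.151]
(0, 40, 0) [-0.21  0.61 -0.77] [ 0.495 -0.341  0.304] [ 0.452 -0.22   0.151]
(0, -40, 0) [ 0.21 -0.61 -0.77] [ 0.429 -0.153  0.304] [ 0.471 -0.275  0.151]
```

{"op": "apply_moves", "data": {
  "deltas": [
    {"claw": 0,"dx": 0,"dy": 0,"dz": -0.015,"rx": 0,"ry": 0,"rz": 0},
    {"claw": 0,"dx": 0,"dy": 0,"dz": -0.04,"rx": 0,"ry": 0,"rz": 0},
    {"claw": 0,"dx": 0,"dy": 0,"dz": -0.08,"rx": 0,"ry": 0,"rz": 0},
    {"claw": 0,"dx": 0,"dy": 0,"dz": -0.12,"rx": 0,"ry": 0,"rz": 0},
    {"claw": 0,"dx": 0,"dy": 0,"dz": -0.14,"rx": 0,"ry": 0,"rz": 0}
  ]
}}

```text
t: 14.92
ee_pos: [0.4571, 0.1985, 0.3531]
orientation: [0.001, 0.578, 0.816, 0.001]
wrist_force: [0.9, 0.1, 0.0]
opening: 0.0165
grip_force: 34.3
```

Run:
```python
from h import *
p,r,s=pose();print(p,s['opening'],s['grip_force'],s['wrist_force'])
go(.4617,-.2474,.19)
```

```text
[0.45708068 0.19851527 0.35311482] 0.016520000923217135 34.348489452386275 [0.85712224 0.14582206 0.01018008]
d [-0.4222 -0.1436  0.0078] r [0.17 0.02 0.07]
```

{"op": "apply_moves", "data": {
  "deltas": [
    {"claw": 0,"dx": -0.057,"dy": -0.019,"dz": 0,"rx": 0,"ry": 0,"rz": 0},
    {"claw": 0,"dx": -0.115,"dy": -0.038,"dz": 0,"rx": 0,"ry": 0,"rz": 0},
    {"claw": 0,"dx": -0.172,"dy": -0.058,"dz": 0,"rx": 0,"ry": 0,"rz": 0},
    {"claw": 0,"dx": -0.229,"dy": -0.077,"dz": 0,"rx": 0,"ry": 0,"rz": 0},
    {"claw": 0,"dx": -0.285,"dy": -0.096,"dz": 0,"rx": 0,"ry": 0,"rz": 0}
  ]
}}

```text
t: 15.55
ee_pos: [0.4606, -0.1041, 0.3511]
orientation: [0.001, 0.578, 0.816, 0.0]
wrist_force: [1.0, 0.3, 0.0]
opening: 0.0169
grip_force: 34.3
```

Run:
```python
from h import *
p,r,s=pose();print(p,s['opening'],s['grip_force'])
go(.4617,-.2474,.19); R=Rdown(19.3)*Ro.from_rotvec([45,0,0],degrees=True); go(.4617,-.2474,.19,R=R)
```

```text
[ 0.46056785 -0.1040627   0.35113044] 0.016876111910669195 34.34929342358373
d [-0.1356 -0.0465  0.0062] r [0.05 0.05 0.06]
d [-0.1357  0.0631  0.0517] r [4.505e+01 7.000e-02 4.000e-02]
```

{"op": "apply_moves", "data": {
  "deltas": [
    {"claw": 0,"dx": -0.03,"dy": 0.01,"dz": 0.005,"rx": 9,"ry": 0,"rz": 0},
    {"claw": 0,"dx": -0.06,"dy": 0.023,"dz": 0.015,"rx": 18,"ry": 0,"rz": 0},
    {"claw": 0,"dx": -0.09,"dy": 0.036,"dz": 0.027,"rx": 27,"ry": 0,"rz": 0},
    {"claw": 0,"dx": -0.12,"dy": 0.05,"dz": 0.04,"rx": 36,"ry": 0,"rz": 0},
    {"claw": 0,"dx": -0.1357,"dy": 0.063,"dz": 0.0517,"rx": 45,"ry": 0,"rz": 0}
  ]
}}

```text
t: 16.18
ee_pos: [0.5664, -0.2103, 0.2986]
orientation: [-0.222, 0.534, 0.753, -0.314]
wrist_force: [-0.3, -0.2, -0.7]
opening: 0.0164
grip_force: 34.4
```

Run:
```python
from h import *
p,r,s=pose();print(p,s['opening'],s['grip_force'],s['q'].round(2))
R=Rdown(19.3)*Ro.from_rotvec([45,0,0],degrees=True); go(.4617,-.2474,.19,R=R)
```

```text
[ 0.56636221 -0.21032161  0.29864959] 0.016383577520745523 34.38678817707114 [-0.37  0.47  1.34 -0.52  1.94 -0.74]
d [-0.0004 -0.0017  0.0003] r [-0.27  0.02 -0.06]
```

Hold still for two calls, then look.

{"op": "apply_moves", "data": {
  "deltas": [
    {"claw": 0,"dx": 0,"dy": 0,"dz": 0,"rx": 0,"ry": 0,"rz": 0},
    {"claw": 0,"dx": 0,"dy": 0,"dz": 0,"rx": 0,"ry": 0,"rz": 0},
    {"claw": 0,"dx": 0,"dy": 0,"dz": 0,"rx": 0,"ry": 0,"rz": 0},
    {"claw": 0,"dx": 0,"dy": 0,"dz": 0,"rx": 0,"ry": 0,"rz": 0},
    {"claw": 0,"dx": 0,"dy": 0,"dz": 0,"rx": 0,"ry": 0,"rz": 0}
  ]
}}

```text
t: 16.8
ee_pos: [0.5653, -0.2092, 0.2988]
orientation: [-0.221, 0.534, 0.754, -0.312]
wrist_force: [0.1, 0.4, -0.2]
opening: 0.0167
grip_force: 34.4
```

Run:
```python
from h import *
p,r,s=pose();print(p,s['opening'],s['grip_force'],np.abs(s['joint_velocities']).max())
a=eyes.read_camera('side');cv2.imwrite('pics/fin.png',cv2.resize(a[70:210,310:430],None,fx=4,fy=4,interpolation=cv2.INTER_CUBIC))
g=p+r.apply([0,0,.155]);b=p+r.apply([0,0,.199]);print(g,b,[(pix('side',X)-[310,70])*4 for X in(g,b)])
```

```text
[ 0.56532843 -0.209232    0.29879561] 0.016700021794549193 34.39144320320338 0.007732012175062364
[ 0.46204948 -0.24559535  0.18908615] [ 0.43273158 -0.25591785  0.15794282] [array([306.91942743, 193.58361122]), array([352.72927931, 242.0486899 ])]
```

View pics/fin.png

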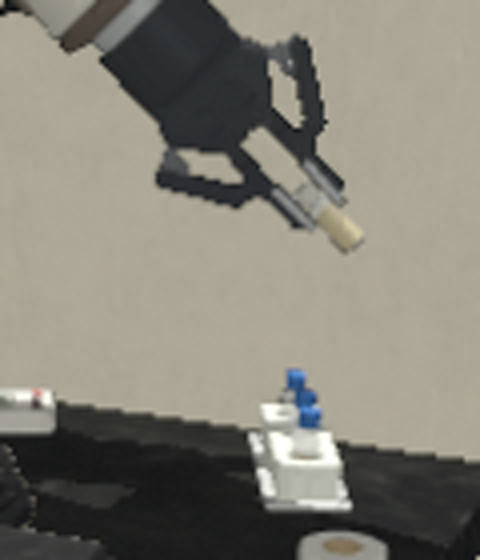

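The reference is held above the rack, tilted about 45° with its cap up. Its underside is at crop (350,243), as predicted, and the three blue caps are seated. Handing in.

```bash
python3 -c "
from bench import sign_off
print(sign_off())"
```

```text
the job is handed in; nothing more can be done
None
```

I handed the job in with both blue-capped vials seated in the end holes. The white-capped reference vial was held still over the rack at about 45°, cap up, its underside about 158 mm above the cart. The sign-off gave no verdict.

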